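# Lay a culture flask back onto its slant rest

### The job

The culture flask stands upright with one broad side facing the foot stop of the low slant rest. Without gripping or lifting it, push it near the cap so that it tips over the foot stop, and let it down gently with the fingers, never letting it drop, until it lies on its broad side on the sloping bed with its foot end at the stop and its cap out beyond the upper end. Leave the flask lying there at rest and do not disturb the little bottles and the vial nearby.

Things in the scene. Friction and masses are not known exactly. Their poses are not given: they have to be found in the camera images.
- flask: Clear plastic culture flask, blue screw cap, loose, 0.11 to 0.2 kg, upright. Origin: centre of its underside; own z up to the cap, x its thin direction, pointing to the rest (the way it must fall), y its wide direction. Body 34 (x) by 80 (y) by 100 mm high, stepped shoulder to 127, neck 24 mm across to 138, cap 28 mm across from 138 to 160. Blank white panel on the -x face
- flask_cap (a point): centre of the blue cap, on the flask's axis 149 mm above its underside. The flask's centre of mass is about 60 mm up, so it overbalances at about 16 degrees of tilt
- flask_toe (a point): middle of the flask's lower edge on the side of the rest (x = +17, z = 0 mm in its frame): the edge about which it begins to tip; it starts 3 to 5 mm from the stop. As the flask leans over the stop this edge stays on the worktop and may slide back to 14 mm from the stop
- slant_rest: Fixed aluminium rest, black rubber bed rising at 20 degrees. Origin: on the worktop at the middle of the foot stop's upright face; own x level, the way the flask falls (up the slope), z up, y along the stop. Foot stop: bar 5 mm high, 16 deep, 130 long, face at x = 0. The bed begins at its top edge, is 100 mm long up the slope, 120 wide between rails 6 mm higher than the bed
- stain_bottle: small dark reagent bottle with a dark red dropper top, 36 mm across, 98 mm high, standing loose farther back; origin at the centre of its underside; leave alone
- immersion_oil: small dark bottle with a red cap and label, 34 mm across, 105 mm high, standing loose farther back; origin at the centre of its underside; leave alone
- vial_4: small purple sample vial with a white cap, 22 mm across, 54 mm high, standing loose farther back; origin at the centre of its underside; leave alone
- bed_end (a point): middle of the bed's upper edge (x = 94, z = 39 mm from the rest's origin). Beyond it all is free. A flask lying flat on the bed is tilted 70 degrees from upright; its neck and cap stick out past this edge, cap centre near x = 120 to 129, z = 66 to 70 mm, with room for a finger beneath; its lowest edge is at x = -14 to -5, z = 0 to 4 mm
There are look-alikes about, which are no part of the job. Of the things that look like the flask, the middle-sized one is meant.

How it is judged:
At the end, for the whole second after the job is handed in: The flask lies at rest on the sloping bed on its broad side, tilted 66 to 74 degrees from upright, square to the stop within 8 degrees, its lower edge between 22 mm before and 6 mm past the stop's face, its cap beyond the bed's upper end and within 30 mm of the middle line (angle between flask's own z axis and vertical between 1.15 and 1.3 rad and angle between the y axis of flask and the y axis of slant_rest, either way round below 0.15 rad and x of flask_toe in the frame of slant_rest between -0.022 and 0.006 m and z of flask_toe in the frame of slant_rest below 0.01 m and x of flask_cap in the frame of slant_rest above 0.095 m and y of flask_cap in the frame of slant_rest between -0.03 and 0.03 m and contact force between flask and slant_rest above 0.2 N and linear speed of flask below 0.02 m/s and angular speed of flask below 0.2 rad/s); the robot touches nothing.
It fails at once if the flask is dropped: it falls or lands faster than 3.5 rad/s (about what it gains in the last 10 mm of a free drop of its cap) (angular speed of flask above 3.5 rad/s).
It fails at once if the flask is lifted: its tipping edge rises more than 30 mm above the worktop (height (world z) of flask_toe above 0.03 m).
It fails at once if the flask is pinched or pressed with more than 15 N (contact force between the fingers and flask above 15 N).
It fails at once if a small bottle or the vial nearby is moved more than 10 mm (distance of any of stain_bottle, immersion_oil, vial_4 from where it was at the start of the episode above 0.01 m).
It also fails if it takes over 51 s, if anything falls off the work surface, if the arm or the gripper's body presses on something with over 40 N, if the wrist force passes 120 N, or if a joint passes its speed limit or range.

### The arm

A 6-joint arm with a two-finger parallel gripper is mounted at the origin on a cart in front of the work surface, level with it; the furniture and walls round the work are solid. World frame = base frame: x ahead of the robot, y to its left, z up, the work surface at z = 0. Lengths are in m, angles in rad, forces in N, time in s.
With the tool pointing down it reaches from about 0.35 to 0.975 m from the base axis. Payload 4.9 kg.
Tool frame: the origin (TCP) lies on the centre line of the jaws, within the pads' length; the fingertips stand 17 mm ahead of it and the grasp point (between the pads) lies 2 mm behind it; z points along the fingers, y is the line along which they close (so a half turn about z gives the same grasp; the last joint's range is limited). The gripper opens to 85 mm and grips with 20 to 120 N. Pads are 22 mm wide; open, the fingers measure 114 mm over their backs; the gripper's body (76 mm by 85 mm) begins 54 mm behind the grasp point. The pads swing forward as they close: fully open they stand 13 mm farther back than shut.
Start: joints at [-1.362, 0.053, 1.613, -0, 1.476, -0.119], TCP at [0.201, -0.592, 0.248] pointing down, gripper open.
Joint ranges: [-3.01, 3.01], [-1.01, 2.22], [0.06, 2.58], [-1.02, 4.17], [0.09, 2.62], [-3.14, 3.14]. Speed limits (rad/s): [2.57, 2.57, 3.14, 3.14, 3.14, 3.14].

### API

Orientations are given as a unit quaternion [x, y, z, w].
In Python, from rig import r gives the robot as it stands.
- The arm moves only by the shell command python3 -m handwheel 'ROWS' [FORCE]. ROWS is JSON, one flat list of numbers, 7 for each row, row after row: the turn, a rotation vector about the world's x, y, z in degrees, then the shift along the world's x, y, z in m, then the opening, from 0 (shut) to 1 (fully open). A call has 1 to 8 rows; each row is the pose to reach, as a shift and turn from the pose commanded when the call began; what a row does not reach only later rows make up. A row lasts 1/8 s, in which the tool goes at most 62.5 mm and 10.7 degrees, less where a joint would pass 70% of its speed; a pose out of reach is approached as far as the arm can. A call with a gripper value outside its range is refused whole. The fingers move at their own pace and stop on an object; FORCE is the grip in N (left out, the last holds). Time passes only in rows, so rows that repeat a pose let the fingers close. It gives the time, the measured TCP pose, the force, the opening and the grip force at its end, in the units of the state.
- r.observe(): the state, without advancing time (a new reading comes with each control period).
- r.read_camera(name): name is "scene" or "side" or "wrist"; returns the picture (384x512x3 uint8, blue, green, red); there is no depth.
- r.calibration(name): a dict with "mtx" (3x3 intrinsics, pixels), "world_from_camera" (4x4, takes a point from camera to world coordinates). Camera axes: x right, y up, looking along -z (the intrinsics and any distortion apply to the point x, -y, -z); pixel columns grow to the right and rows downward; lengths in m; the calibration is good to about 2 mm. A picture is of the moment at which its call begins: read the wrist's pose just before it. calibration takes no time and is no camera call; for the wrist camera it gives the pose at the moment of the call.
- r.close_job(): hands the job in; it is judged then, once.
The state is a dict: "time": time; "joint_positions": joint angles; "joint_vel": joint speeds; "joint_efforts": joint torques, N m; "tcp_pos": TCP position; "orientation": TCP orientation; "contact_force": force on the tool from outside, world axes, zero at the start; "ft_torque": the same for the moment, N m; "finger_gap": finger opening in m; "grasp_force": force on a finger pad.
Only numpy, scipy, OpenCV 4.12 (cv2) and the standard library are available. Lean on these libraries where they do the work, as an engineer would, in place of code of your own. Each camera call takes 0.05 s, during which the arm holds its last target. There are 200 camera calls.

## Working session

There is one attempt and no reset: what is moved stays moved. The work goes in short steps, Python scripts to look and compute and a shell command to move; the robot and the scene stay as the last step left them, time stands still between calls to the robot, and variables do not carry over. Pictures are saved under pics/ and viewed, at most 10 in all, crops included, and the job is handed in when it is done.

```bash
ls; mkdir -p pics; python3 - <<'E'
from rig import r
import cv2,json
for n in("scene","side"):
    cv2.imwrite(f"pics/{n}0.png",r.read_camera(n))
    c=r.calibration(n);print(n,c["mtx"],c["world_from_camera"],c.keys())
s=r.observe();print(s)
E
```

```text
pics
scene [[438.83310377   0.         250.02848644]
 [  0.         438.83310377 188.17790926]
 [  0.           0.           1.        ]] [[-0.50266256  0.41582069 -0.75790732  0.0134824 ]
 [-0.86409052 -0.21526824  0.45498039  0.55602438]
 [ 0.02603688  0.88360214  0.467514    0.52420759]
 [ 0.          0.          0.          1.        ]] dict_keys(['mtx', 'world_from_camera'])
side [[357.72952152   0.         255.08729922]
 [  0.         357.72952152 196.11620419]
 [  0.           0.           1.        ]] [[-9.99985284e-01 -5.34218924e-03  9.44724113e-04  6.84740325e-01]
 [ 3.51351466e-03 -5.05053136e-01  8.63081100e-01  8.82960293e-01]
 [-4.13360669e-03  8.63071718e-01  5.05064474e-01  5.53546563e-01]
 [ 0.00000000e+00  0.00000000e+00  0.00000000e+00  1.00000000e+00]] dict_keys(['mtx', 'world_from_camera'])
{'time': 0.1, 'joint_positions': array([-1.36200282e+00,  5.33305279e-02,  1.61415592e+00, -2.54459489e-05,
        1.47601397e+00, -1.19007667e-01]), 'joint_vel': array([-0.00160386, -0.00127896, -0.00045328, -0.00229361,  0.00105065,
        0.00035442]), 'joint_efforts': array([ 1.71995166e-04, -3.94905710e+01, -3.71361351e+01, -1.52842981e-04,
        3.95689261e-03, -1.48895552e-06]), 'tcp_pos': array([ 0.20110394, -0.59119598,  0.24716179]), 'orientation': array([ 9.86597693e-01,  1.63168876e-01, -5.54602043e-05, -9.52354498e-04]), 'contact_force': array([-0.85904617,  0.94827133, -0.57834791]), 'ft_torque': array([-0.03842781,  0.0095055 , -0.01272585]), 'grasp_force': 0.0, 'finger_gap': 0.0851852561526666}
```

View pics/scene0.png

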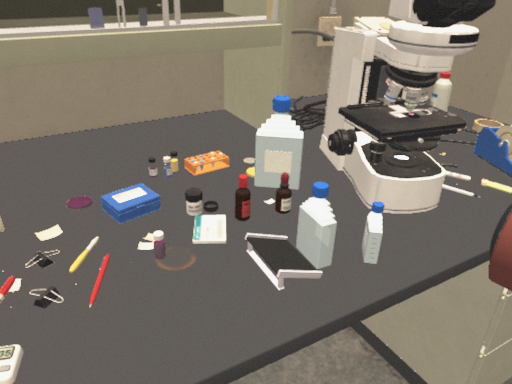

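View pics/side0.png

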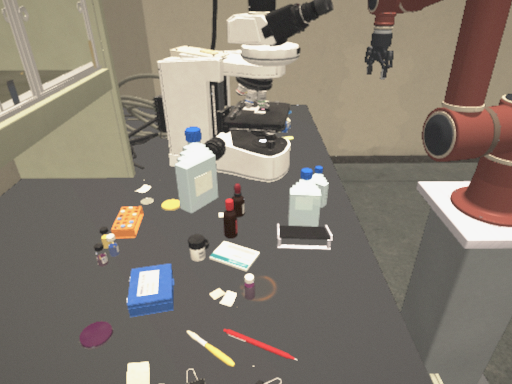

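Flask candidates in the scene view are the large one at (281,150), the middle one at (316,230) and the small one at (373,235). The middle one fits, being mid-sized and standing at the foot of the rest at (280,258). In the side view it is at (305,205), with the rest at (304,236). I'll confirm with a crop and measure.

```bash
cat > h.py <<'E'
import numpy as np,cv2
from rig import r
def ray(n,u,v,c=None):
    c=c or r.calibration(n);T=np.array(c["world_from_camera"]);p=cv2.undistortPoints(np.array([[[u,v]]],float),c["mtx"],None)[0,0]
    d=T[:3,:3]@np.array([p[0],-p[1],-1]);return T[:3,3],d/np.linalg.norm(d)
def plane(n,u,v,z):
    o,d=ray(n,u,v);return o+d*(z-o[2])/d[2]
def tri(a,b):
    A=0;B=0
    L=[ray(*a),ray(*b)]
    for o,d in L:
        P=np.eye(3)-np.outer(d,d);A=A+P;B=B+P@o
    x=np.linalg.solve(A,B);return x,[np.linalg.norm((np.eye(3)-np.outer(d,d))@(x-o)) for o,d in L]
def blobs(im,lo,hi,amin=20):
    m=cv2.inRange(cv2.cvtColor(im,cv2.COLOR_BGR2HSV),lo,hi)
    k,_,s,c=cv2.connectedComponentsWithStats(m)
    return [(s[i].tolist(),c[i].round(1).tolist()) for i in range(1,k) if s[i][4]>=amin]
E
python3 - <<'E'
from h import *
a=cv2.imread("pics/scene0.png");b=cv2.imread("pics/side0.png")
for im in(a,b):
    print(blobs(im,(100,150,60),(125,255,255)))
A=cv2.resize(a[175:295,230:390],None,fx=5,fy=5,interpolation=cv2.INTER_CUBIC)
cv2.imwrite("pics/cropA.png",A)
B=cv2.resize(b[160:260,255:355],None,fx=6,fy=6,interpolation=cv2.INTER_CUBIC)
cv2.imwrite("pics/cropB.png",B)
E
```

```text
[([273, 96, 18, 16, 248], [281.2, 103.5]), ([313, 182, 16, 16, 217], [320.2, 189.3]), ([372, 202, 12, 11, 102], [377.5, 206.7])]
[([185, 127, 16, 15, 196], [192.6, 134.0]), ([315, 166, 8, 7, 41], [318.4, 169.1]), ([301, 168, 11, 11, 100], [306.1, 173.2])]
```

View pics/cropA.png

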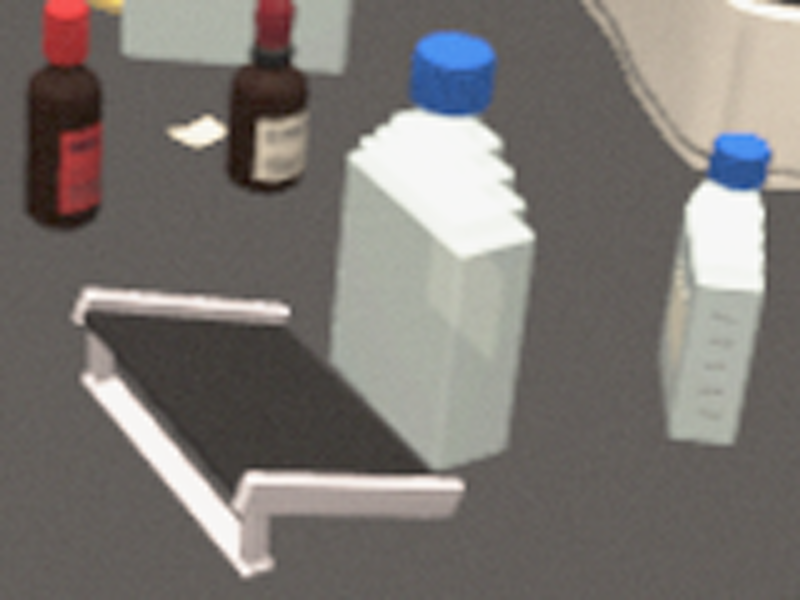

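View pics/cropB.png

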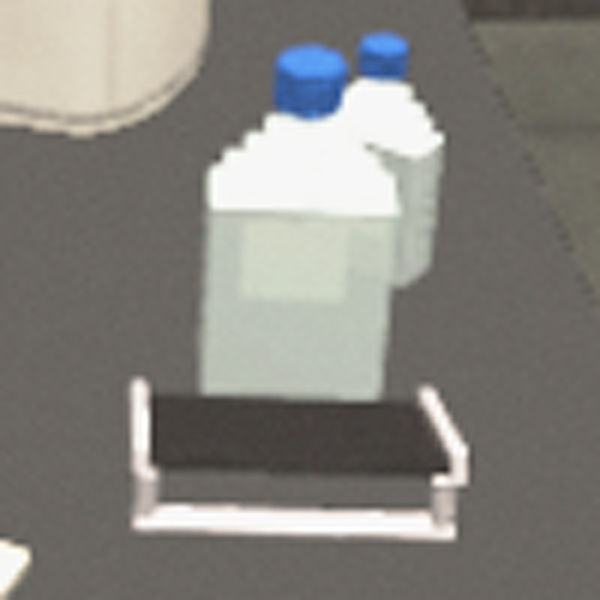

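The crops confirm it: the middle flask stands with its broad face to the rest, its cap is at scene (320,189) and side (306,173), and it falls roughly towards +y. Next I triangulate the cap, the rest corners and the bystanders.

```bash
python3 - <<'E'
from h import *
np.set_printoptions(precision=4,suppress=True)
f=lambda x,y:(230+(x+.5)/5-.5,175+(y+.5)/5-.5)
g=lambda x,y:(255+(x+.5)/6-.5,160+(y+.5)/6-.5)
print("cap",tri(("scene",320.2,189.3),("side",306.1,173.2)))
P={}
for k,a,b in [("bedUfar",(85,316),(150,468)),("bedUnear",(238,510),(450,475)),
 ("baseFar",(83,380),(133,530)),("baseNear",(250,576),(456,538)),
 ("railFootFar",(290,312),(137,380)),("railFootNear",(462,483),(428,388)),
 ("shoulderFar",(348,158),(208,208)),("shoulderNear",(462,257),(398,213))]:
    P[k],e=tri(("scene",*f(*a)),("side",*g(*b)));print(k,P[k],np.round(e,4))
u=P["bedUfar"]-P["bedUnear"];print("width",np.linalg.norm(u),"dir deg",np.degrees(np.arctan2(u[1],u[0])))
u=P["baseFar"]-P["baseNear"];print("base",np.linalg.norm(u),np.degrees(np.arctan2(u[1],u[0])))
u=P["shoulderFar"]-P["shoulderNear"];print("flask width",np.linalg.norm(u),np.degrees(np.arctan2(u[1],u[0])))
# flask foot edges on table
for q in[(332,362),(438,470),(506,446)]: print("foot",q,plane("scene",*f(*q),0))
for q in[(200,395),(383,400)]: print("footS",plane("side",*g(*q),0.005))
a=cv2.imread("pics/scene0.png");b=cv2.imread("pics/side0.png")
for n,u,v in[("oil",243,217),("stain",284,210),("vial",160,256)]: print(n,plane("scene",u,v,0))
E
```

```text
cap (array([0.5559, 0.081 , 0.1504]), [np.float64(0.0004301196497512863), np.float64(0.00043011964975122447)])
bedUfar [0.6262 0.1933 0.0362] [0.0015 0.0015]
bedUnear [0.5062 0.1989 0.0324] [0.0016 0.0016]
baseFar [0.6317 0.1899 0.0016] [0.0009 0.0009]
baseNear [0.5012 0.1966 0.0022] [0.0012 0.0012]
railFootFar [0.6246 0.0945 0.009 ] [0.0001 0.0001]
railFootNear [0.4974 0.1055 0.0122] [0.0008 0.0008]
shoulderFar [0.5968 0.0934 0.097 ] [0.0004 0.0004]
shoulderNear [0.5175 0.1007 0.0985] [0.0007 0.0007]
width 0.12020481314079311 dir deg -2.6717347127076705
base 0.13073203289050564 -2.9077051945794294
flask width 0.07971654693771582 -5.233672137004681
foot (332, 362) [0.5973 0.0917 0.    ]
foot (438, 470) [0.5203 0.0969 0.    ]
foot (506, 446) [0.5196 0.0643 0.    ]
footS [0.5969 0.1009 0.005 ]
footS [0.5164 0.1055 0.005 ]
oil [0.7497 0.1304 0.    ]
stain [0.732 0.03  0.   ]
vial [0.6988 0.3458 0.    ]
```

Everything agrees with the given sizes: cap height 0.150, bed width 0.120, base 0.131, flask width 0.080. The fall direction is about +y, yawed by −3.5°. My plan is to straddle the cap with the fingers and let the rear one push and the front one catch. The tool comes from the robot's side pitched down about 40° and turns with the flask.

```bash
cat >> h.py <<'E'
from scipy.spatial.transform import Rotation as Ro
yaw=np.radians(-3.5); l=np.array([np.cos(yaw),np.sin(yaw),0]); F=np.array([-np.sin(yaw),np.cos(yaw),0]); Z=np.array([0,0,1.])
O=np.array([0.561,0.1015,0])   # rest origin
def tool(alpha,th,sgn=-1):
    z=np.cos(alpha)*l-np.sin(alpha)*Z; y=sgn*F
    R=np.c_[np.cross(y,z),y,z]
    return Ro.from_rotvec(-th*l)*Ro.from_matrix(R)
def delta(q,Rt): return np.degrees((Rt*Ro.from_quat(q).inv()).as_rotvec())
E
python3 - <<'E'
from h import *
np.set_printoptions(precision=4,suppress=True)
s=r.observe()
print(tri(("scene",377.5,206.7),("side",318.4,169.1)))
for sg in(-1,1):
  for a in(90,40,30): print(sg,a,delta(s["orientation"],tool(np.radians(a),0,sg)))
E
python3 -m handwheel '[0,0,-22,0.13,0.44,0.11,1, 0,0,-22,0.13,0.44,0.11,1, 0,0,-22,0.13,0.44,0.11,1, 0,0,-22,0.13,0.44,0.11,1, 0,0,-22,0.13,0.44,0.11,1, 0,0,-22,0.13,0.44,0.11,1, 0,0,-22,0.13,0.44,0.11,1, 0,0,-22,0.13,0.44,0.11,1]'; python3 -c "
from rig import r;s=r.observe();print(s['joint_positions'],s['tcp_pos'],s['orientation'])"
```

```text
(array([ 0.5059, -0.0212,  0.1118]), [np.float64(0.000508354249775282), np.float64(0.0005083542497752655)])
-1 90 [ -0.11    -0.003  -22.2818]
-1 40 [  6.5853 -49.8567 -20.8906]
-1 30 [  7.9249 -59.8185 -20.2552]
1 90 [  0.0042  -0.1533 157.7182]
1 40 [-68.0086  -9.2645 144.3925]
1 30 [-80.8101 -10.9762 138.573 ]
time: 1.1
tcp_pos: [0.3315, -0.1494, 0.3591]
orientation: [1.0, -0.027, 0.001, 0.0]
contact_force: [0.8, -0.6, 0.8]
finger_gap: 0.0853
grasp_force: 0.0
[-6.29253718e-01 -6.56317432e-01  1.99730226e+00  3.08848232e-04
  1.79892902e+00  9.95502806e-01] [ 0.33146188 -0.14941876  0.35906109] [ 9.99636641e-01 -2.69417779e-02  7.76909714e-04  3.51604130e-04]
```

```bash
python3 -m handwheel '[6.5,-50,0,0.07,0.22,0.0,1, 6.5,-50,0,0.07,0.22,0.0,1, 6.5,-50,0,0.07,0.22,0.0,1, 6.5,-50,0,0.07,0.22,0.0,1, 6.5,-50,0,0.07,0.22,0.0,1, 6.5,-50,0,0.07,0.22,0.0,1]'; python3 -c "
from h import *
s=r.observe();print(s['joint_positions'],s['tcp_pos'],s['orientation'])
print(delta(s['orientation'],tool(np.radians(40),0)), tool(np.radians(40),0).as_matrix(),Ro.from_quat(s['orientation']).as_matrix())"
```

```text
time: 1.85
tcp_pos: [0.4521, 0.0804, 0.3612]
orientation: [0.911, -0.025, 0.406, -0.064]
contact_force: [0.7, 1.1, -0.5]
finger_gap: 0.0857
grasp_force: 0.0
[-0.07435252 -1.00968218  2.31072023  0.17872503  1.011828    1.52350998] [0.4520883  0.08040272 0.36121386] [ 0.91146283 -0.02519698  0.40562709 -0.0637753 ]
[-7.90967782 -1.77563547 -3.96625848] [[ 6.41588681e-01 -6.10485395e-02  7.64615616e-01]
 [-3.92412448e-02 -9.98134798e-01 -4.67658945e-02]
 [ 7.66044443e-01 -3.46944695e-18 -6.42787610e-01]] [[ 0.66966356  0.00580575  0.74264191]
 [-0.0976702  -0.99059565  0.09581647]
 [ 0.73621413 -0.13669878 -0.66279876]]
```

```bash
cat > kin.py <<'E'
from h import *
from scipy.optimize import least_squares
lo=np.array([-3.01,-1.01,.06,-1.02,.09,-3.14]);hi=np.array([3.01,2.22,2.58,4.17,2.62,3.14])
D=[([-1.36200282,5.33305279e-02,1.61415592,0,1.47601397,-.119007667],[.20110394,-.59119598,.24716179],[.986597693,.163168876,-5.546e-5,-9.5235e-4]),
([-.629253718,-.656317432,1.99730226,.00030885,1.79892902,.995502806],[.33146188,-.14941876,.35906109],[.999636641,-.0269417779,.000776909,.00035160]),
([-.07435252,-1.00968218,2.31072023,.17872503,1.011828,1.52350998],[.4520883,.08040272,.36121386],[.91146283,-.02519698,.40562709,-.0637753])]
def Ry(a):return Ro.from_euler('y',a).as_matrix()
def Rz(a):return Ro.from_euler('z',a).as_matrix()
def fk(q,p):
    h,L1,a,L2,Lt,d,c6,c0=p
    A=Rz(q[0]);B=A@Ry(q[1]);C=B@Ry(q[2]);W=C@Rz(q[3])@Ry(q[4])
    return A@[c0,d,h]+B@[0,0,L1]+C@[a,0,L2]+W@[0,0,Lt], W@Rz(q[5]+c6)
def res(p):
    e=[]
    for q,x,o in D:
        X,R=fk(q,p);e+=list((X-x)*1000)+list((R-Ro.from_quat(o).as_matrix()).ravel()*100)
    return np.r_[e,(p[7])*10,p[2]*1]
best=min((least_squares(res,[.2,.5,0,.5,.25,.07,c,0]) for c in(0,1.57,3.14,-1.57)),key=lambda s:s.cost)
P=best.x
def ik(x,R,q0):
    return least_squares(lambda q:np.r_[(fk(q,P)[0]-x)*1000,(fk(q,P)[1]-R).ravel()*200],np.clip(q0,lo+.01,hi-.01),bounds=(lo,hi))
def cap(th,st): return O+F*(st-.017*np.cos(th)+.149*np.sin(th))+Z*(.017*np.sin(th)+.149*np.cos(th))
E
python3 - <<'E'
from kin import *
np.set_printoptions(precision=3,suppress=True)
print(P,best.cost,res(P)[:3],res(P)[12:15],res(P)[24:27]); print("cap0",cap(0,-.004))
for a in(20,30,40,50,60):
  for sg in(-1,):
    q=D[2][0]
    for th in np.arange(0,71,10):
        t=np.radians(th);s=ik(cap(t,-.004-.008*th/70),tool(np.radians(a),t,sg).as_matrix(),q);q=s.x
        if th in(0,20,40,60,70):print(a,sg,th,q,round(s.cost,2))
E
```

```text
[0.238 0.426 0.096 0.61  0.262 0.074 1.571 0.   ] 0.004599497545408839 [0.004 0.001 0.   ] [-0.002 -0.001 -0.001] [-0.    -0.002  0.001]
cap0 [0.56  0.081 0.149]
20 -1 0 [ 0.042 -0.492  2.475 -1.02   0.09   2.634] 668.55
20 -1 20 [ 0.163 -0.445  2.414 -1.02   0.232  2.371] 2284.48
20 -1 40 [ 0.308 -0.325  2.307 -1.02   0.434  2.147] 6047.09
20 -1 60 [ 0.436 -0.141  2.174 -1.02   0.629  1.957] 11890.79
20 -1 70 [ 0.495 -0.03   2.099 -1.02   0.732  1.879] 15459.19
30 -1 0 [ 0.06  -0.416  2.429 -0.899  0.134  2.527] 0.0
30 -1 20 [ 0.252 -0.339  2.323 -1.02   0.436  2.446] 715.37
30 -1 40 [ 0.41  -0.178  2.182 -1.02   0.694  2.274] 3621.46
30 -1 60 [ 0.546  0.054  2.012 -1.02   0.946  2.152] 8831.52
30 -1 70 [ 0.603  0.185  1.923 -1.02   1.07   2.107] 12159.3
40 -1 0 [ 0.052 -0.409  2.353 -0.262  0.339  1.891] 0.0
40 -1 20 [ 0.316 -0.243  2.248 -1.02   0.596  2.501] 8.71
40 -1 40 [ 0.47  -0.056  2.086 -1.02   0.882  2.363] 1455.96
40 -1 60 [ 0.594  0.192  1.904 -1.02   1.148  2.272] 5377.53
40 -1 70 [ 0.643  0.324  1.814 -1.02   1.271  2.239] 8183.16
50 -1 0 [ 0.042 -0.365  2.262 -0.127  0.552  1.758] 0.0
50 -1 20 [ 0.318 -0.196  2.159 -0.793  0.742  2.303] 0.0
50 -1 40 [ 0.502  0.041  2.012 -1.02   1.022  2.415] 180.58
50 -1 60 [ 0.612  0.294  1.824 -1.02   1.29   2.341] 2488.49
50 -1 70 [ 0.653  0.426  1.733 -1.02   1.412  2.316] 4617.54
60 -1 0 [ 0.033 -0.295  2.162 -0.069  0.754  1.703] 0.0
60 -1 20 [ 0.306 -0.136  2.06  -0.62   0.902  2.158] 0.0
60 -1 40 [ 0.504  0.112  1.931 -0.944  1.146  2.377] 0.0
60 -1 60 [ 0.613  0.377  1.755 -1.02   1.407  2.376] 633.77
60 -1 70 [ 0.648  0.508  1.662 -1.02   1.529  2.358] 1958.23
```

```bash
python3 - <<'E'
from kin import *
seeds=[[.4,-.2,2.2,-.5,.6,2],[.3,-.5,2.4,.3,.5,1.2],[.6,.3,1.8,-.9,1.3,2.3],[.2,-.3,2.4,1.2,.3,.5]]
for th in(0,20,40,60,70,74):
  t=np.radians(th)
  for roll in sorted({th,th*3//4,th//2,th//4,0}):
    out=[]
    for b in range(0,80,10):
      s=min((ik(cap(t,-.004-.008*th/70),tool(np.radians(b),np.radians(roll)).as_matrix(),q) for q in seeds),key=lambda s:s.cost)
      out.append(f"{b}:{s.cost:.0f}"+(f"(q4 {s.x[3]:.1f} q5 {s.x[4]:.1f})" if s.cost<1 else ""))
    print(th,roll,*out)
E
```

```text
0 0 0:0(q4 3.3 q5 0.8) 10:0(q4 3.4 q5 0.5) 20:0(q4 3.7 q5 0.2) 30:0(q4 -0.9 q5 0.1) 40:0(q4 -0.3 q5 0.3) 50:0(q4 -0.1 q5 0.6) 60:0(q4 -0.1 q5 0.8) 70:0(q4 -0.0 q5 0.9)
20 0 0:0(q4 3.5 q5 0.9) 10:0(q4 3.7 q5 0.6) 20:0(q4 4.0 q5 0.3) 30:54 40:0(q4 -0.5 q5 0.4) 50:0(q4 -0.3 q5 0.6) 60:0(q4 -0.2 q5 0.7) 70:0(q4 -0.1 q5 0.9)
20 5 0:0(q4 3.5 q5 0.9) 10:0(q4 3.7 q5 0.6) 20:0(q4 4.1 q5 0.4) 30:133 40:0(q4 -0.7 q5 0.4) 50:0(q4 -0.4 q5 0.6) 60:0(q4 -0.3 q5 0.8) 70:0(q4 -0.2 q5 1.0)
20 10 0:0(q4 3.5 q5 0.9) 10:0(q4 3.7 q5 0.6) 20:1 30:261 40:0(q4 -0.9 q5 0.5) 50:0(q4 -0.6 q5 0.6) 60:0(q4 -0.4 q5 0.8) 70:0(q4 -0.3 q5 1.0)
20 15 0:0(q4 3.5 q5 0.9) 10:0(q4 3.8 q5 0.6) 20:12 30:452 40:0(q4 -1.0 q5 0.5) 50:0(q4 -0.7 q5 0.7) 60:0(q4 -0.5 q5 0.9) 70:0(q4 -0.4 q5 1.0)
20 20 0:0(q4 3.5 q5 0.9) 10:0(q4 3.8 q5 0.6) 20:2284 30:715 40:9 50:0(q4 -0.8 q5 0.7) 60:0(q4 -0.6 q5 0.9) 70:0(q4 -0.5 q5 1.1)
40 0 0:0(q4 3.7 q5 1.0) 10:0(q4 3.8 q5 0.7) 20:0(q4 4.1 q5 0.5) 30:377 40:0(q4 -0.8 q5 0.4) 50:0(q4 -0.4 q5 0.5) 60:0(q4 -0.2 q5 0.7) 70:0(q4 -0.1 q5 0.9)
40 10 0:0(q4 3.7 q5 1.0) 10:0(q4 3.9 q5 0.7) 20:12 30:740
[... 1508 characters left out ...]
:11301 30:7513 40:3943 50:1352 60:96 70:0(q4 -0.9 q5 1.4)
70 70 0:0(q4 3.7 q5 1.1) 10:249 20:15459 30:12159 40:8183 50:4618 60:1958 70:412
74 0 0:0(q4 3.7 q5 1.1) 10:0(q4 3.9 q5 0.9) 20:0(q4 4.0 q5 0.6) 30:152 40:127 50:0(q4 -0.7 q5 0.4) 60:0(q4 -0.4 q5 0.6) 70:0(q4 -0.2 q5 0.8)
74 18 0:0(q4 3.7 q5 1.1) 10:0(q4 3.9 q5 0.9) 20:21 30:2913 40:596 50:0(q4 -1.0 q5 0.7) 60:0(q4 -0.7 q5 0.8) 70:0(q4 -0.5 q5 1.0)
74 37 0:0(q4 3.7 q5 1.1) 10:0(q4 4.0 q5 1.0) 20:9078 30:5082 40:1956 50:242 60:0(q4 -0.9 q5 1.1) 70:0(q4 -0.8 q5 1.2)
74 55 0:0(q4 3.7 q5 1.1) 10:0(q4 4.0 q5 1.1) 20:12368 30:8410 40:4614 50:1769 60:233 70:0(q4 -1.0 q5 1.4)
74 74 0:3 10:17705 20:16985 30:13610 40:9457 50:5652 60:2697 70:808
```

```bash
cat > plan.py <<'E'
from kin import *
np.set_printoptions(precision=3,suppress=True)
O=np.array([0.557,0.1015,0]);B=np.radians(68)
def pose(th,up=0,ax=.151,lat=-.002):
    t=np.radians(th);st=-.004-.007*min(th,70)/70
    x=O+l*lat+F*(st-.017*np.cos(t)+ax*np.sin(t))+Z*(.017*np.sin(t)+ax*np.cos(t)+up)
    return x,tool(B,.72*t)
def d(th,**k):
    s=r.observe();x,R=pose(th,**k);q=ik(x,R.as_matrix(),s['joint_positions'])
    return np.r_[delta(s['orientation'],R).round(1),(x-s['tcp_pos']).round(4)],round(q.cost,2),q.x.round(2)
E
python3 - <<'E'
from plan import *
print(*d(0,up=.07));print(*d(0))
q=[.05,-.3,2.1,-.1,.9,1.7]
for th in range(0,80,8):
    x,R=pose(th);s=ik(x,R.as_matrix(),q);q=s.x;print(th,x,round(s.cost,2),q)
E
```

```text
[-7.    26.2   -2.     0.102  0.    -0.14 ] 0.0 [ 0.03 -0.32  2.03 -0.04  1.05  1.67]
[-7.    26.2   -2.     0.102  0.    -0.21 ] 0.0 [ 0.03 -0.25  2.09 -0.04  0.91  1.68]
0 [0.554 0.081 0.151] 0.0 [ 0.027 -0.245  2.09  -0.042  0.914  1.678]
8 [0.555 0.101 0.152] 0.0 [ 0.123 -0.209  2.061 -0.2    0.936  1.825]
16 [0.556 0.121 0.15 ] 0.0 [ 0.213 -0.158  2.027 -0.346  0.972  1.959]
24 [0.557 0.141 0.145] 0.0 [ 0.296 -0.094  1.989 -0.474  1.02   2.075]
32 [0.559 0.16  0.137] 0.0 [ 0.371 -0.02   1.949 -0.586  1.076  2.172]
40 [0.56  0.178 0.127] 0.0 [ 0.437  0.061  1.906 -0.681  1.137  2.253]
48 [0.561 0.193 0.114] 0.0 [ 0.493  0.148  1.861 -0.763  1.2    2.318]
56 [0.561 0.208 0.099] 0.0 [ 0.541  0.239  1.816 -0.835  1.265  2.369]
64 [0.562 0.219 0.081] 0.0 [ 0.581  0.331  1.77  -0.898  1.329  2.41 ]
72 [0.563 0.229 0.063] 0.0 [ 0.613  0.425  1.723 -0.955  1.393  2.441]
```

```bash
python3 -m handwheel '[-7,26,-2,0.10,0,-0.12,1, -7,26,-2,0.10,0,-0.12,1, -7,26,-2,0.10,0,-0.12,1, -7,26,-2,0.10,0,-0.12,1, -7,26,-2,0.10,0,-0.12,1]'; python3 - <<'E'
from plan import *
print(*d(0,up=.07));print(*d(0))
w=r.read_camera("wrist");s=r.read_camera("side")
cv2.imwrite("pics/w1.png",np.hstack([w,s])[::1,::1]); cv2.imwrite("pics/w1.png",cv2.resize(np.hstack([w,s]),(800,300)))
print(tri(("scene",320.2,189.3),("side",306.1,173.2))[0])
print(blobs(w,(100,150,60),(125,255,255),60))
E
```

```text
time: 2.48
tcp_pos: [0.5532, 0.0782, 0.2446]
orientation: [0.98, -0.032, 0.195, 0.007]
contact_force: [-0.3, 0.2, 1.0]
finger_gap: 0.0854
grasp_force: 0.0
[ 0.1    0.4    0.2    0.001  0.003 -0.024] 0.0 [ 0.03 -0.32  2.03 -0.04  1.05  1.67]
[ 0.1    0.4    0.2    0.001  0.003 -0.094] 0.0 [ 0.03 -0.25  2.09 -0.04  0.91  1.68]
[0.556 0.081 0.15 ]
[([0, 0, 88, 26, 1436], [35.1, 9.0])]
```

View pics/w1.png

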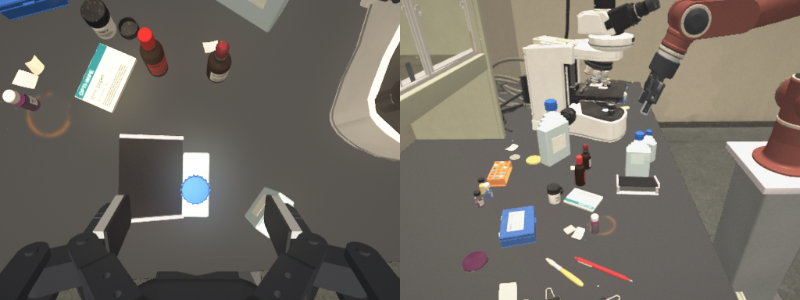

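The cap at (195,190) in the wrist half is centred between the fingers at (115,230) and (280,230). Clear to descend, then narrow the opening.

```bash
python3 -m handwheel '[0,0,0,0.001,0.003,-0.05,1, 0,0.4,0,0.001,0.003,-0.094,1, 0,0.4,0,0.001,0.003,-0.094,1, 0,0.4,0,0.001,0.003,-0.094,0.7, 0,0.4,0,0.001,0.003,-0.094,0.52, 0,0.4,0,0.001,0.003,-0.094,0.52, 0,0.4,0,0.001,0.003,-0.094,0.52]' 20; python3 - <<'E'
from plan import *
print(*d(0));
for th in(4,8,12,16):print(th,*d(th))
s=r.read_camera("scene")[130:290,230:430];w=r.read_camera("wrist")
cv2.imwrite("pics/s2.png",np.hstack([cv2.resize(s,(500,400)),cv2.resize(w,(300,225))[:, :] if 0 else cv2.copyMakeBorder(cv2.resize(w,(300,225)),0,175,0,0,cv2.BORDER_CONSTANT)]))
E
```

```text
time: 3.45
tcp_pos: [0.5543, 0.0823, 0.1512]
orientation: [0.981, -0.031, 0.192, 0.007]
contact_force: [0.7, 0.6, 0.1]
finger_gap: 0.0443
grasp_force: 0.0
[ 0.1    0.2    0.1   -0.001 -0.002 -0.   ] 0.0 [ 0.03 -0.25  2.09 -0.04  0.91  1.68]
4 [-2.8    0.3    0.1   -0.     0.009  0.001] 0.0 [ 0.08 -0.23  2.08 -0.12  0.92  1.75]
8 [-5.7    0.5    0.1    0.001  0.019  0.001] 0.0 [ 0.12 -0.21  2.06 -0.2   0.94  1.83]
12 [-8.6    0.7    0.1    0.001  0.029  0.   ] 0.0 [ 0.17 -0.19  2.04 -0.27  0.95  1.89]
16 [-11.4     0.9     0.1     0.002   0.039  -0.001] 0.0 [ 0.21 -0.16  2.03 -0.35  0.97  1.96]
```

View pics/s2.png

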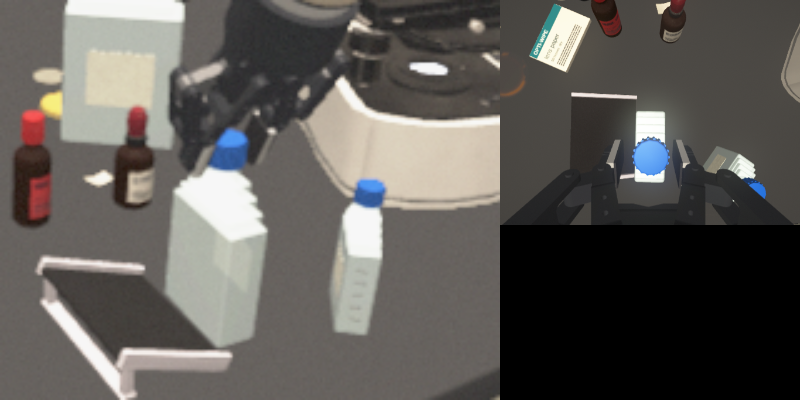

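The cap sits centred between the fingers, with about 8 mm free on each side. Start tipping.

```bash
python3 -m handwheel '[-1.4,0.1,0,0,0.005,0.0005,0.52, -2.8,0.2,0,0,0.009,0.001,0.52, -4.2,0.3,0,0.0005,0.014,0.001,0.52, -5.7,0.5,0.1,0.001,0.019,0.001,0.52, -7.1,0.6,0.1,0.001,0.024,0.0005,0.52, -8.6,0.7,0.1,0.001,0.029,0,0.52, -10,0.8,0.1,0.0015,0.034,0,0.52, -11.4,0.9,0.1,0.002,0.039,-0.001,0.52]'; python3 - <<'E'
from plan import *
for th in(16,20,24,28,32):print(th,*d(th))
w=r.read_camera("wrist");s=r.read_camera("scene")
print(r.observe()["contact_force"],blobs(s,(100,150,60),(125,255,255),30),blobs(r.read_camera("side"),(100,150,60),(125,255,255),30))
E
```

```text
time: 4.55
tcp_pos: [0.556, 0.1216, 0.1493]
orientation: [0.977, -0.011, 0.186, 0.105]
contact_force: [0.2, 0.2, 0.1]
finger_gap: 0.0443
grasp_force: 0.0
16 [ 0.1   -0.1    0.     0.    -0.     0.001] 0.0 [ 0.21 -0.16  2.03 -0.35  0.97  1.96]
20 [-2.8    0.1    0.     0.001  0.01  -0.002] 0.0 [ 0.26 -0.13  2.01 -0.41  0.99  2.02]
24 [-5.7    0.3    0.     0.001  0.019 -0.004] 0.0 [ 0.3  -0.09  1.99 -0.47  1.02  2.07]
28 [-8.6    0.4    0.     0.002  0.029 -0.008] 0.0 [ 0.33 -0.06  1.97 -0.53  1.05  2.13]
32 [-11.4     0.6     0.      0.003   0.038  -0.012] 0.0 [ 0.37 -0.02  1.95 -0.59  1.08  2.17]
[ 0.59   0.222 -0.522] [([273, 97, 11, 15, 86], [276.5, 105.5]), ([296, 185, 16, 17, 206], [303.9, 193.6]), ([372, 202, 12, 11, 102], [377.4, 206.7])] [([185, 127, 16, 15, 196], [192.6, 134.0]), ([302, 174, 10, 12, 71], [305.5, 178.7])]
```

```bash
python3 -m handwheel '[-1.4,0,0,0,0.005,-0.001,0.52, -2.8,0.1,0,0.001,0.01,-0.002,0.52, -4.2,0.2,0,0.001,0.0145,-0.003,0.52, -5.7,0.3,0,0.001,0.019,-0.004,0.52, -7.1,0.3,0,0.0015,0.024,-0.006,0.52, -8.6,0.4,0,0.002,0.029,-0.008,0.52, -10,0.5,0,0.0025,0.0335,-0.01,0.52, -11.4,0.6,0,0.003,0.038,-0.012,0.52]'; python3 - <<'E'
from plan import *
for th in(32,36,40,44,48):print(th,*d(th))
a=r.read_camera("scene");b=r.read_camera("side")
A=[x for x in blobs(a,(100,150,60),(125,255,255),30)];B_=blobs(b,(100,150,60),(125,255,255),30);print(A,B_)
print(tri(("scene",303.9,193.6),("side",305.5,178.7)), r.observe()["contact_force"])
w=r.read_camera("wrist")
cv2.imwrite("pics/s3.png",np.hstack([cv2.resize(a[130:290,230:430],(500,400)),cv2.copyMakeBorder(cv2.resize(w,(300,225)),0,175,0,0,cv2.BORDER_CONSTANT)]))
E
```

```text
time: 5.7
tcp_pos: [0.5589, 0.1596, 0.137]
orientation: [0.963, 0.009, 0.181, 0.201]
contact_force: [0.1, 0.6, 0.6]
finger_gap: 0.0443
grasp_force: 0.1
32 [-0. -0.  0. -0.  0.  0.] 0.0 [ 0.37 -0.02  1.95 -0.59  1.08  2.17]
36 [-2.9    0.2    0.     0.     0.009 -0.005] 0.0 [ 0.4   0.02  1.93 -0.64  1.11  2.21]
40 [-5.8    0.3    0.     0.001  0.018 -0.01 ] 0.0 [ 0.44  0.06  1.91 -0.68  1.14  2.25]
44 [-8.7    0.5    0.     0.001  0.026 -0.017] 0.0 [ 0.47  0.1   1.88 -0.72  1.17  2.29]
48 [-11.5     0.7     0.      0.002   0.034  -0.023] 0.0 [ 0.49  0.15  1.86 -0.76  1.2   2.32]
[([274, 197, 14, 18, 161], [280.6, 206.5]), ([372, 202, 12, 11, 102], [377.5, 206.7])] [([185, 127, 16, 15, 198], [192.6, 134.0])]
(array([0.561, 0.113, 0.149]), [np.float64(0.0016767743141400172), np.float64(0.0016767743141399543)]) [-0.097 -0.278 -0.201]
```

View pics/s3.png

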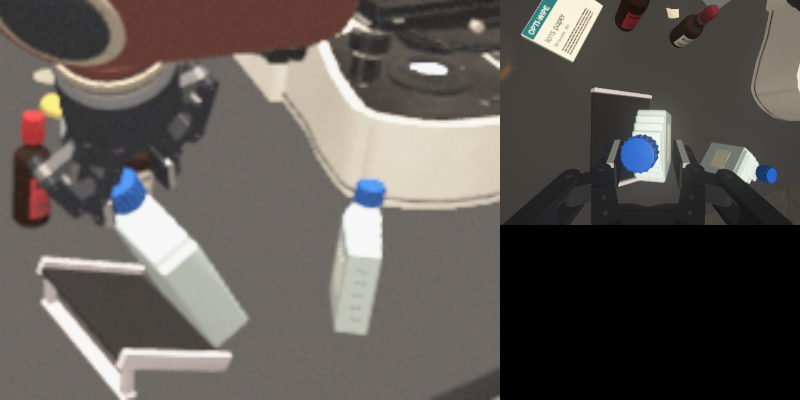

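The flask has passed balance and leans on the front finger, with the cap at (638,153) against the left finger. I carry on lowering.

```bash
python3 -m handwheel '[-1.4,0.1,0,0,0.0045,-0.0025,0.52, -2.9,0.2,0,0,0.009,-0.005,0.52, -4.3,0.2,0,0.0005,0.0135,-0.0075,0.52, -5.8,0.3,0,0.001,0.018,-0.01,0.52, -7.2,0.4,0,0.001,0.022,-0.0135,0.52, -8.7,0.5,0,0.001,0.026,-0.017,0.52, -10.1,0.6,0,0.0015,0.03,-0.02,0.52, -11.5,0.7,0,0.002,0.034,-0.023,0.52]'; python3 - <<'E'
from plan import *
print(r.observe()["contact_force"])
for th in(48,52,56,60,64):print(th,*d(th))
E
```

```text
time: 6.85
tcp_pos: [0.5609, 0.1935, 0.114]
orientation: [0.939, 0.028, 0.173, 0.297]
contact_force: [-0.3, 0.1, 0.2]
finger_gap: 0.0444
grasp_force: 0.1
[-0.294  0.126  0.164]
48 [-0.  0.  0. -0. -0. -0.] 0.0 [ 0.49  0.15  1.86 -0.76  1.2   2.32]
52 [-2.9    0.2    0.     0.     0.007 -0.008] 0.0 [ 0.52  0.19  1.84 -0.8   1.23  2.35]
56 [-5.8    0.4    0.     0.001  0.014 -0.015] 0.0 [ 0.54  0.24  1.82 -0.83  1.26  2.37]
60 [-8.6    0.5    0.     0.001  0.02  -0.024] 0.0 [ 0.56  0.28  1.79 -0.87  1.3   2.39]
64 [-11.5     0.7     0.      0.001   0.026  -0.033] 0.0 [ 0.58  0.33  1.77 -0.9   1.33  2.41]
```

```bash
python3 -m handwheel '[-1.1,0.1,0,0,0.0025,-0.003,0.52, -2.2,0.1,0,0,0.005,-0.006,0.52, -3.2,0.2,0,0,0.0075,-0.009,0.52, -4.3,0.3,0,0.0005,0.01,-0.0115,0.52, -5.4,0.3,0,0.001,0.0125,-0.0145,0.52, -6.5,0.4,0,0.001,0.015,-0.0175,0.52, -7.6,0.5,0,0.001,0.0175,-0.021,0.52, -8.6,0.5,0,0.001,0.02,-0.024,0.52]'; python3 - <<'E'
from plan import *
print(r.observe()["contact_force"])
for th in(60,64,68,70,72,74):print(th,*d(th))
a=r.read_camera("scene");b=r.read_camera("side")
cv2.imwrite("pics/s4.png",np.hstack([cv2.resize(a[170:290,220:340],(400,400)),cv2.resize(b[150:270,245:365],(400,400))]))
E
```

```text
time: 7.85
tcp_pos: [0.5619, 0.2135, 0.09]
orientation: [0.915, 0.042, 0.167, 0.366]
contact_force: [-0.3, -0.8, 0.4]
finger_gap: 0.0443
grasp_force: 0.2
[-0.29  -0.754  0.434]
60 [-0.1  0.   0.  -0.   0.   0. ] 0.0 [ 0.56  0.28  1.79 -0.87  1.3   2.39]
64 [-3.     0.2    0.     0.     0.006 -0.009] 0.0 [ 0.58  0.33  1.77 -0.9   1.33  2.41]
68 [-5.8    0.4    0.     0.001  0.011 -0.018] 0.0 [ 0.6   0.38  1.75 -0.93  1.36  2.43]
70 [-7.3    0.5    0.     0.001  0.013 -0.022] 0.0 [ 0.61  0.4   1.74 -0.94  1.38  2.43]
72 [-8.7    0.6    0.     0.001  0.015 -0.027] 0.0 [ 0.61  0.43  1.72 -0.95  1.39  2.44]
74 [-10.1     0.7     0.      0.001   0.017  -0.032] 0.0 [ 0.62  0.45  1.71 -0.97  1.41  2.45]
```

View pics/s4.png

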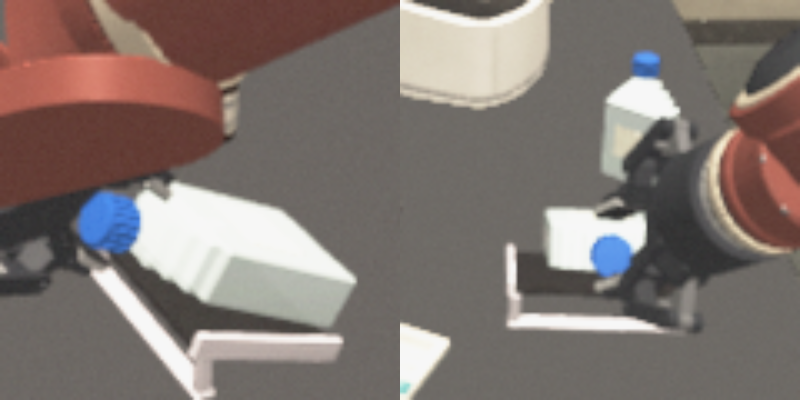

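The flask is supported just above the bed, square and over the middle of it, with its cap beyond the upper end. Slow final lowering.

```bash
python3 -m handwheel '[-0.9,0.1,0,0,0.002,-0.0027,0.52, -1.8,0.1,0,0,0.0035,-0.0055,0.52, -2.7,0.2,0,0,0.0055,-0.008,0.52, -3.6,0.2,0,0,0.007,-0.011,0.52, -4.5,0.3,0,0.0005,0.0085,-0.0137,0.52, -5.4,0.4,0,0.001,0.01,-0.0165,0.52, -6.3,0.4,0,0.001,0.0115,-0.019,0.52, -7.3,0.5,0,0.001,0.013,-0.022,0.52]'; python3 - <<'E'
from plan import *
print(r.observe()["contact_force"],r.observe()["grasp_force"])
a=r.read_camera("scene");b=r.read_camera("side");w=r.read_camera("wrist")
A=max(x for x in blobs(a,(100,150,60),(125,255,255),30) if x[1][0]<320);Bq=[x for x in blobs(b,(100,150,60),(125,255,255),30) if x[1][1]>190];print(A,Bq)
if Bq: c,e=tri(("scene",*A[1]),("side",*Bq[0][1]));c=c-np.array([.561,.1015,0]);print("cap in rest",c@F,c@l,c[2],e)
cv2.imwrite("pics/s5.png",np.hstack([cv2.resize(a[170:290,220:340],(400,400)),cv2.resize(w,(400,300))[:300].repeat(1,0) if 0 else cv2.copyMakeBorder(cv2.resize(w,(400,300)),0,100,0,0,cv2.BORDER_CONSTANT)]))
E
```

```text
time: 8.95
tcp_pos: [0.563, 0.2264, 0.0682]
orientation: [0.89, 0.054, 0.16, 0.423]
contact_force: [0.5, -0.3, 0.4]
finger_gap: 0.0444
grasp_force: 0.0
[ 0.544 -0.318  0.391] 0.0
([243, 248, 13, 5, 35], [250.0, 250.7]) [([302, 228, 12, 13, 125], [307.6, 234.3])]
cap in rest 0.11934748555485965 -0.005210881174359286 0.06045627819123056 [np.float64(0.0030909516458801196), np.float64(0.0030909516458800155)]
```

View pics/s5.png

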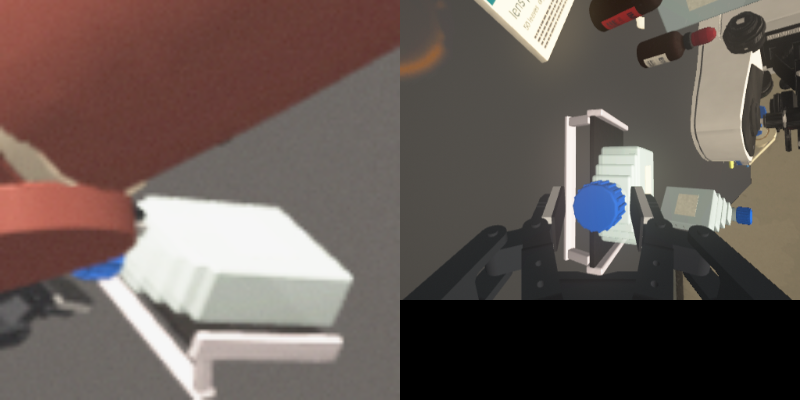

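Grasp force is 0. The flask is down, and the cap at (600,207) is centred between the pads at about 563 and 632. I withdraw straight back along the tool axis.

```bash
python3 -c "
from h import *
s=r.observe();print(-.1*Ro.from_quat(s['orientation']).as_matrix()[:,2])"
```

```text
[-0.03297417  0.0735971   0.05912843]
```

```bash
python3 -m handwheel '[0,0,0,-0.003,0.007,0.006,0.52, 0,0,0,-0.0065,0.0145,0.012,0.52, 0,0,0,-0.01,0.022,0.018,0.52, 0,0,0,-0.0165,0.037,0.0295,0.52, 0,0,0,-0.023,0.0515,0.041,0.52, 0,0,0,-0.033,0.0735,0.059,0.52, 0,0,0,-0.045,0.1,0.08,0.52, 0,0,0,-0.045,0.1,0.08,0.52]'; python3 -m handwheel '[0,0,0,-0.05,0.04,0.15,0.52, 0,0,0,-0.05,0.04,0.15,0.52, 0,0,0,-0.05,0.04,0.15,0.52, 0,0,0,-0.05,0.04,0.15,0.52, 0,0,0,-0.05,0.04,0.15,0.52]'; python3 - <<'E'
from plan import *
a=r.read_camera("scene");b=r.read_camera("side")
Bq=[x for x in blobs(b,(100,150,60),(125,255,255),30) if x[1][1]>190];print(blobs(a,(100,150,60),(125,255,255),30),Bq)
cv2.imwrite("pics/s6.png",np.hstack([cv2.resize(a,(400,300)),cv2.resize(b,(400,300))]))
E
```

```text
time: 10.1
tcp_pos: [0.5182, 0.3295, 0.1513]
orientation: [0.891, 0.054, 0.162, 0.421]
contact_force: [0.6, 0.1, 0.5]
finger_gap: 0.0445
grasp_force: 0.0
time: 10.72
tcp_pos: [0.4677, 0.3656, 0.2965]
orientation: [0.89, 0.054, 0.159, 0.423]
contact_force: [0.9, 0.3, -0.2]
finger_gap: 0.0443
grasp_force: 0.0
[([273, 96, 18, 16, 249], [281.2, 103.5]), ([372, 202, 12, 11, 102], [377.4, 206.7]), ([240, 237, 17, 16, 226], [247.8, 245.0])] [([302, 228, 12, 13, 125], [307.6, 234.3])]
```

View pics/s6.png

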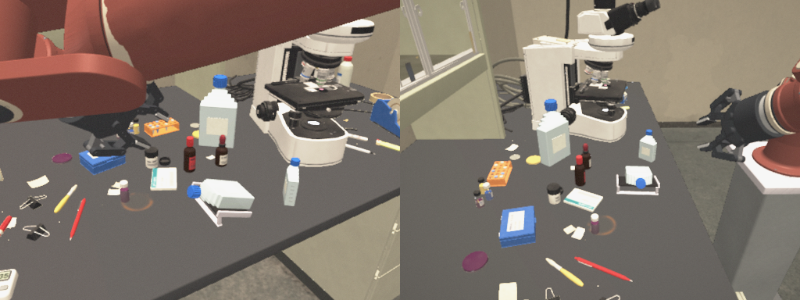

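The flask lies square on the bed (scene half, about 225,190) and the bystanders haven't moved. One numeric check, then hand in.

```bash
python3 - <<'E'
from h import *
c,e=tri(("scene",247.8,245.0),("side",307.6,234.3));c=c-O;ok=c@F>.105 and abs(c@l)<.02 and .055<c[2]<.08
print("cap in rest",c@F,c@l,c[2],e,ok)
if ok: print(r.close_job())
E
```

```text
cap in rest 0.12467078446966233 -0.0031508336550795015 0.06883921444054543 [np.float64(0.0007087035902693722), np.float64(0.000708703590269294)] True
the job is handed in; nothing more can be done
None
```

I tipped the flask over the foot stop and lowered it on the front finger. It lies on its broad side on the bed, cap centre measured 125 mm from the stop face, 3 mm off the middle line and 69 mm up, the small bottles and vial show no movement, and the job is handed in (about 11 s on the clock, no verdict returned).

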